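# Nest the loose corner guard onto the stack

### The job

Pick up the loose yellow corner guard from the table and nest it over the grey one on the stacking rest: ridge on ridge, both legs lying fully against the legs beneath, ends level with the grey guard's to about a centimetre. The grey guard must stay seated on the rest; leave the glue bottle and the blue parts bin where they stand, and let go of the guard.

Things in the scene. Friction and masses are not known exactly. Their poses are not given: they have to be found in the camera images.
- loose_guard_mid (a point): Loose yellow corner guard on the table: straight hard-plastic angle section, 140 mm long, legs at 90 degrees, lying like a roof, ridge up. 54 mm wide, 39 mm high, wall 15 mm measured vertically. The lowest 12 mm of both long sides is upright: grip it there, across the 54 mm. Point: centre of length and width, 19.5 mm above its underside. x along the ridge, y across, z up. 80 to 170 g.
- lower_guard_mid (a point): Grey corner guard, loose on the stacking rest, its underside 8 mm above the table: same shape, size, axes and centre point as the yellow one. A guard fully nested over it sits 15 mm higher than it.
- rest_seat (a point): Fixed stacking rest: white base plate 165 x 85 x 8 mm lying on the table, with a roof-shaped steel saddle 110 mm long under the grey guard, whose leg edges stand on the plate. The point is where the centre of a guard seated in the middle of the rest lies, 27.5 mm above the table. x runs along the saddle, z up.
- glue_bottle_mid (a point): Glue bottle, white and yellow, 35 mm across and 98 mm tall, standing; the point is its centre, 49 mm above the table.
- parts_bin_mid (a point): Blue open parts bin, 60 x 85 x 28 mm; the point is its centre, 14 mm above the table.
- loose_guard: The same yellow guard, at the middle of its underside. Above the 12 mm upright edges its outside slopes inward at 45 degrees; the ends are alike.
- lower_guard: The same grey guard, at the middle of its underside.
Mind the look-alikes: they are no part of the job. Leave any purple look-alike of the lower_guard alone.

How it is judged:
At the end, for the whole second after the job is handed in: Yellow guard nested on the grey: 15 +-3 mm above it, within 4 mm across and 12 mm along, parallel to it within 0.06 rad and not tilted against it (0.08 rad). Grey guard still seated: within 30 mm along, 6 mm across, 4 mm in height of the seat, upright within 0.08 rad. Both at rest (x of loose_guard_mid in the frame of lower_guard_mid between -0.012 and 0.012 m and y of loose_guard_mid in the frame of lower_guard_mid between -0.004 and 0.004 m and z of loose_guard_mid in the frame of lower_guard_mid between 0.012 and 0.018 m and angle between the x axis of loose_guard_mid and the x axis of lower_guard_mid, either way round below 0.06 rad and angle between the z axis of loose_guard_mid and the z axis of lower_guard_mid, either way round below 0.08 rad and x of lower_guard_mid in the frame of rest_seat between -0.03 and 0.03 m and y of lower_guard_mid in the frame of rest_seat between -0.006 and 0.006 m and z of lower_guard_mid in the frame of rest_seat between -0.004 and 0.004 m and angle between lower_guard_mid's own z axis and vertical below 0.08 rad and linear speed of each of loose_guard, lower_guard below 0.01 m/s); the robot touches nothing.
It fails at once if the glue bottle is moved by more than 30 mm (distance of glue_bottle_mid from where it was at the start of the episode above 0.03 m).
It fails at once if the parts bin is moved by more than 30 mm (distance of parts_bin_mid from where it was at the start of the episode above 0.03 m).
It also fails if it takes over 35 s, if anything falls off the work surface, if the arm or the gripper's body presses on something with over 40 N, if the wrist force passes 120 N, or if a joint passes its speed limit or range.

### The arm

A 6-joint arm with a two-finger parallel gripper is mounted at the origin on a cart in front of the work surface, level with it; the furniture and walls round the work are solid. World frame = base frame: x ahead of the robot, y to its left, z up, the work surface at z = 0. Lengths are in m, angles in rad, forces in N, time in s.
With the tool pointing down it reaches from about 0.375 to 0.975 m from the base axis. Payload 3.8 kg.
Tool frame: the origin (TCP) lies on the mounting face of the last link; the fingertips stand 173 mm ahead of it and the grasp point (between the pads) lies 155 mm ahead of it; z points along the fingers, y is the direction in which the jaws open and shut (so a half turn about z gives the same grasp; the last joint's range is limited). The gripper opens to 85 mm and grips with 20 to 120 N. Pads are 22 mm wide; open, the fingers measure 114 mm over their backs; the gripper's body (76 mm by 85 mm) begins 54 mm behind the grasp point. The pads swing forward as they close: fully open they stand 13 mm farther back than shut.
Start: joints at [1.076, 0.264, 1.604, -0, 1.274, -0.037], TCP at [0.298, 0.605, 0.405] pointing down, gripper open.
Joint ranges: [-2.63, 2.63], [-0.94, 2.18], [0.31, 2.57], [-1.31, 4.45], [0, 2.66], [-2.55, 2.55]. Speed limits (rad/s): [2.57, 2.57, 3.14, 3.14, 3.14, 3.14].

### API

Orientations are given as a rotation vector (axis times angle).
In Python, from workcell import bot gives the robot as it stands.
- The arm moves only by the shell command python3 -m jog 'ROWS' [FORCE]. ROWS is JSON, a list that holds one entry, the list of rows, each a list of 7 numbers: the closure, from 0 (fully open) to 1 (shut), then the shift along the tool's x, y, z in cm, then the turn, a rotation vector about the tool's x, y, z in rad. A call has 1 to 12 rows; each row is the pose to reach, as a shift and turn from the pose commanded when the call began, along the tool's axes at that moment; what a row does not reach only later rows make up. A row lasts 1/8 s, in which the tool goes at most 62.5 mm and 10.7 degrees, less where a joint would pass 70% of its speed; a pose out of reach is approached as far as the arm can. A call with a gripper value outside its range is refused whole. The fingers move at their own pace and stop on an object; FORCE is the grip in N (left out, the last holds). Time passes only in rows, so rows that repeat a pose let the fingers close. It gives the time, the measured TCP pose, the force and the opening at its end, in the units of the state.
- bot.read_state(): the state, without advancing time (a new reading comes with each control period).
- bot.read_camera(name): name is "scene" or "top" or "wrist"; returns the picture (400x640x3 uint8, red, green, blue); there is no depth.
- bot.camera_model(name): a dict with "intrinsics" (3x3 intrinsics, pixels), "rvec" (rotation vector, rad) and "tvec" (3), from world to camera coordinates, as OpenCV has them. Camera axes: x right, y down, z forward; pixel columns grow to the right and rows downward; lengths in m; the calibration is good to about 2 mm. A picture is of the moment at which its call begins: read the wrist's pose just before it. camera_model takes no time and is no camera call; for the wrist camera it gives the pose at the moment of the call.
- bot.finish_job(): hands the job in, once; it reports no verdict.
The state is a dict: "time": time; "q": joint angles; "joint_vel": joint speeds; "joint_torque": joint torques, N m; "tool_pos": TCP position; "tcp_rot": TCP orientation; "wrist_force": force on the tool from outside, world axes, zero at the start; "torque": the same for the moment, N m; "width": opening from 0.0 (shut) to 1.0 (fully open).
Only numpy, scipy, OpenCV 4.12 (cv2) and the standard library are available. Lean on these libraries where they do the work, as an engineer would, in place of code of your own. Each camera call takes 0.05 s, during which the arm holds its last target.

## Working session

There is one attempt and no reset: what is moved stays moved. The work goes in short steps, Python scripts to look and compute and a shell command to move; the robot and the scene stay as the last step left them, time stands still between calls to the robot, and variables do not carry over. Pictures are saved under pics/ and viewed, and the job is handed in when it is done.

```bash
ls; mkdir -p pics
python3 - <<'E'
from workcell import bot
import cv2
print(bot.read_state())
for n in ["scene","top","wrist"]:
    m=bot.camera_model(n); print(n,m)
    im=bot.read_camera(n); cv2.imwrite(f"pics/{n}0.png",im[:,:,::-1])
E
```

```text
pics
{'time': 0.0, 'q': array([ 1.07609825e+00,  2.64784768e-01,  1.60541230e+00, -1.72134483e-05,
        1.27371096e+00, -3.69185151e-02]), 'joint_vel': array([-5.66066517e-04, -9.69651227e-04,  1.24737304e-03, -1.98530321e-04,
       -2.10491242e-05, -5.06936483e-04]), 'joint_torque': array([ 1.30972039e-03, -5.15101254e+01, -3.67319298e+01, -1.52814564e-04,
        1.31420323e-02, -2.32736693e-05]), 'tool_pos': array([0.29816848, 0.6051799 , 0.4033196 ]), 'tcp_rot': array([-0.71267349, -3.05907945,  0.00351537]), 'wrist_force': array([0.41834701, 0.21498725, 0.36957864]), 'torque': array([ 0.01440622,  0.05143801, -0.02924168]), 'width': 1.0006256821747757}
scene {'intrinsics': array([[458.31150523,   0.        , 320.14944234],
       [  0.        , 458.31150523, 198.29177889],
       [  0.        ,   0.        ,   1.        ]]), 'rvec': array([ 1.97670246, -1.19745247,  0.58830123]), 'tvec': array([-0.51887344,  0.29990821,  0.61282283])}
top {'intrinsics': array([[386.05090851,   0.        , 321.21844435],
       [  0.        , 386.05090851, 195.79654761],
       [  0.        ,   0.        ,   1.        ]]), 'rvec': array([ 2.16080887, -2.06210172,  0.21356775]), 'tvec': array([-0.28368003,  0.59093712,  0.77762159])}
wrist {'intrinsics': array([[292.88763932,   0.        , 312.22492632],
       [  0.        , 292.88763932, 199.50565991],
       [  0.        ,   0.        ,   1.        ]]), 'rvec': array([-2.41792816, -1.50431198, -0.24814056]), 'tvec': array([-0.67327426, -0.04255868,  0.38150013])}
```

View pics/scene0.png

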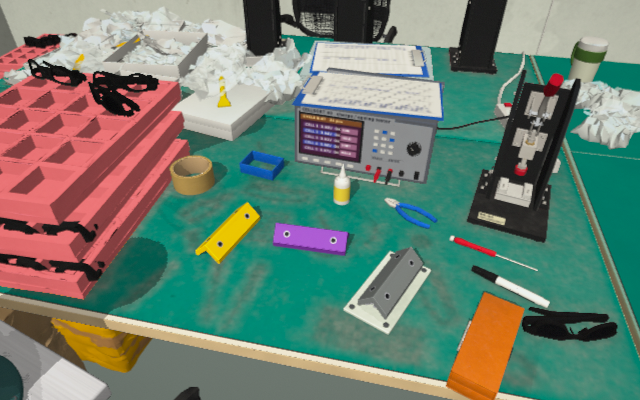

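View pics/top0.png

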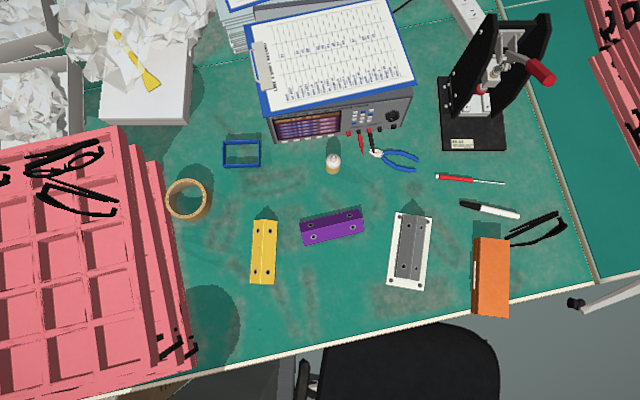

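View pics/wrist0.png

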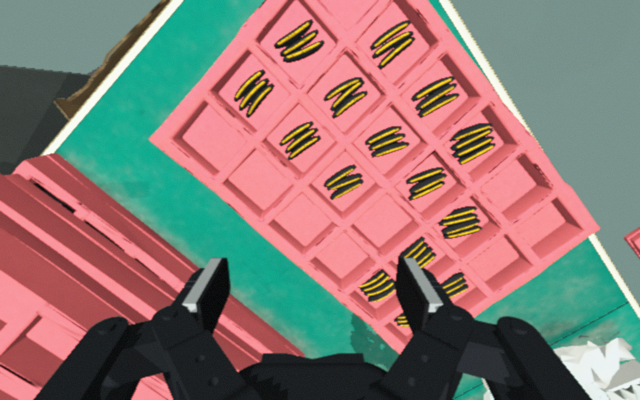

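Top view: the yellow angle is at about (263,252), a purple angle at (332,226) and the grey angle on the white plate at (410,247). Yellow on the table is the loose guard. Grey on the white rest is the lower guard. Purple is the decoy and stays put. I'll confirm this in an enlarged crop.

Run:
```python
import cv2, numpy as np
a=cv2.imread("pics/top0.png")[190:310,225:455]
a=cv2.resize(a,None,fx=3.4,fy=3.4,interpolation=cv2.INTER_CUBIC); cv2.imwrite("pics/topcrop.png",a)
b=cv2.imread("pics/scene0.png")[185:345,185:445]
b=cv2.resize(b,None,fx=3,fy=3,interpolation=cv2.INTER_CUBIC); cv2.imwrite("pics/scenecrop.png",b)
```

```text
(no output)
```

View pics/topcrop.png

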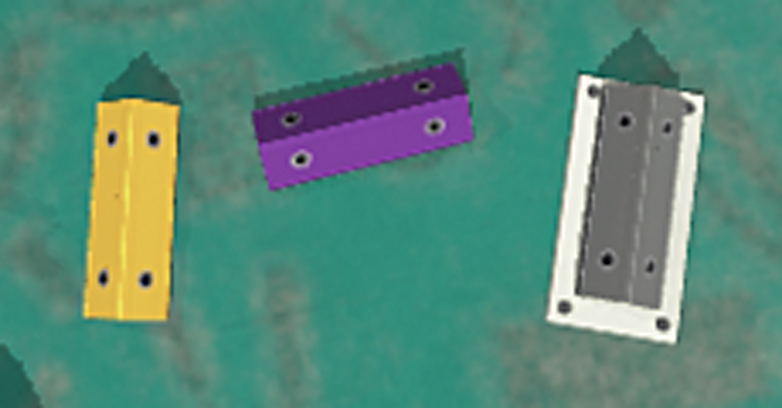

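View pics/scenecrop.png

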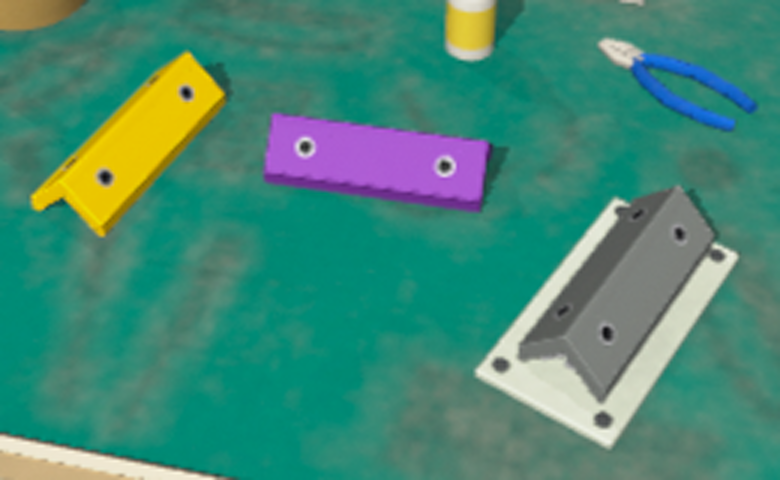

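The crop confirms it: yellow on bare table, grey on the white drilled plate, purple between them. I'll triangulate the ridge ends and holes across both views.

```bash
cat > h.py <<'E'
import cv2, numpy as np
from workcell import bot
def P(n):
    m=bot.camera_model(n); R=cv2.Rodrigues(np.array(m["rvec"]))[0]
    return m["intrinsics"],R,np.array(m["tvec"])
def plane(cam,uv,z):
    K,R,t=cam; uv=np.atleast_2d(uv).astype(float)
    d=(R.T@np.linalg.inv(K)@np.c_[uv,np.ones(len(uv))].T).T; c=-R.T@t
    return c+d*((z-c[2])/d[:,2])[:,None]
def tri(c1,c2,a,b):
    M=lambda c:c[0]@np.c_[c[1],c[2]]
    X=cv2.triangulatePoints(M(c1),M(c2),np.array(a,float).T,np.array(b,float).T); return (X[:3]/X[3]).T
E
python3 - <<'E'
from h import *
np.set_printoptions(precision=4,suppress=True)
T,S=P("top"),P("scene")
tc=lambda p:np.array(p)/3.4+[225,190]; sc=lambda p:np.array(p)/3.+[185,185]
print("Y ridge far,near; holes", tri(T,S,tc([(129,99),(121,319),(153,139),(146,279)]),sc([(188,52),(65,182),(186,92),(106,177)])))
print("G", tri(T,S,tc([(655,88),(633,305),(625,121),(667,128),(607,259),(650,266)]),sc([(678,187),(568,344),(636,214),(680,233),(563,310),(606,333)])))
# sides
print("plate corners",plane(T,tc([(580,75),(705,95),(677,343),(548,321)]),0.008))
print("plate scene",plane(S,sc([(617,198),(738,257),(610,447),(477,373)]),0.008))
im=cv2.imread("pics/top0.png"); hsv=cv2.cvtColor(im,cv2.COLOR_BGR2HSV)
def big(m,r):
    k=np.zeros_like(m); x0,y0,x1,y1=r; k[y0:y1,x0:x1]=m[y0:y1,x0:x1]
    c=max(cv2.findContours(k,0,2)[0],key=cv2.contourArea); return c,cv2.minAreaRect(c)
cy,ry=big(cv2.inRange(hsv,(18,110,80),(35,255,255)),(235,205,290,300)); print("Yrect",ry, "boxpts z=12 ",plane(T,cv2.boxPoints(ry),0.010), plane(T,[ry[0]],0.012))
cw,rw=big(cv2.inRange(hsv,(0,0,60),(180,70,255)),(380,195,440,305)); print("Prect",rw,plane(T,[rw[0]],0.008),plane(T,cv2.boxPoints(rw),.008))
cg,rg=big(cv2.inRange(hsv,(0,0,60),(180,70,150)),(380,195,440,305)); print("Grect",rg,plane(T,cv2.boxPoints(rg),.020))
bl,rb=big(cv2.inRange(hsv,(100,120,60),(125,255,255)),(200,120,280,180)); print("bin",plane(T,[rb[0]],.02))
print("bottle", plane(T,[(333,162)],.06))
E
```

```text
Y ridge far,near; holes [[ 0.5518 -0.1309  0.034 ]
 [ 0.4123 -0.1371  0.0352]
 [ 0.5269 -0.1461  0.0234]
 [ 0.4369 -0.1483  0.0233]]
G [[ 0.5723 -0.4696  0.0444]
 [ 0.4346 -0.4556  0.042 ]
 [ 0.5514 -0.4526  0.0325]
 [ 0.5484 -0.4804  0.0326]
 [ 0.4627 -0.4417  0.0323]
 [ 0.4594 -0.4687  0.0318]]
plate corners [[ 0.5845 -0.4274  0.008 ]
 [ 0.5748 -0.5115  0.008 ]
 [ 0.4117 -0.4915  0.008 ]
 [ 0.4217 -0.4079  0.008 ]]
plate scene [[ 0.5833 -0.4317  0.008 ]
 [ 0.5703 -0.5134  0.008 ]
 [ 0.409  -0.4929  0.008 ]
 [ 0.4199 -0.4112  0.008 ]]
Yrect ((263.36187744140625, 251.12429809570312), (24.492420196533203, 64.5422592163086), 3.012787342071533) boxpts z=12  [[ 0.4113 -0.1065  0.01  ]
 [ 0.5546 -0.1021  0.01  ]
 [ 0.5543 -0.158   0.01  ]
 [ 0.4111 -0.1605  0.01  ]] [[ 0.4815 -0.1321  0.012 ]]
Prect ((409.5, 258.0), (92.0, 59.0), 90.0) [[ 0.4818 -0.4593  0.008 ]] [[ 0.583  -0.3917  0.008 ]
 [ 0.5893 -0.5269  0.008 ]
 [ 0.3853 -0.5238  0.008 ]
 [ 0.3793 -0.3949  0.008 ]]
Grect ((408.4189147949219, 245.98648071289062), (30.742612838745117, 64.60881042480469), 9.462321281433105) [[ 0.4414 -0.4095  0.02  ]
 [ 0.5838 -0.4319  0.02  ]
 [ 0.5754 -0.5003  0.02  ]
 [ 0.4337 -0.4757  0.02  ]]
bin [[ 0.7052 -0.0637  0.02  ]]
bottle [[ 0.6813 -0.2783  0.06  ]]
```

```bash
cat >> h.py <<'E'
from scipy.spatial.transform import Rotation as Ro
def shift(target,yaw_x):
    """tool shift (cm) and turn to reach world TCP target, tool down, tool x at world angle yaw_x (or +pi)"""
    s=bot.read_state(); R=Ro.from_rotvec(s["tcp_rot"]); p=np.array(s["tool_pos"])
    best=None
    for k in (0,np.pi):
        c,n=np.cos(yaw_x+k),np.sin(yaw_x+k)
        Rt=Ro.from_matrix(np.array([[c,n,0],[n,-c,0],[0,0,-1.]]))
        rv=(R.inv()*Rt).as_rotvec()
        if best is None or np.linalg.norm(rv)<np.linalg.norm(best): best=rv
    return np.round(R.inv().apply(np.array(target)-p)*100,2),np.round(best,3),R.as_matrix().round(3),p.round(4)
E
python3 - <<'E'
from h import *
np.set_printoptions(precision=4,suppress=True)
T,S=P("top"),P("scene")
print(tri(T,S,[(118,125)],[(158,52)]), tri(T,S,[(163,160)],[(183,110)]))
for z in (.405,.33):
  for a in shift((.482,-.134,z),.03): print(a)
E
```

```text
[[0.6481 0.1061 0.2708]] [[0.6326 0.0648 0.1565]]
[-49.16 -58.19  -0.04]
[-0.002 -0.001 -0.488]
[[-0.897  0.442 -0.001]
 [ 0.442  0.897 -0.002]
 [ 0.    -0.002 -1.   ]]
[0.2982 0.6053 0.4036]
[-49.16 -58.18   7.46]
[-0.002 -0.001 -0.488]
[[-0.897  0.442 -0.001]
 [ 0.442  0.897 -0.002]
 [ 0.    -0.002 -1.   ]]
[0.2982 0.6053 0.4036]
```

Run:
```python
from h import *
np.set_printoptions(precision=3,suppress=True)
T,S=P("top"),P("scene")
for z in (.1,.2,.27): print(z,plane(T,[(120,127),(180,395),(0,160)],z).tolist())
print(plane(S,[(158,52),(75,228),(183,110),(187,150)],.2))
im=cv2.imread("pics/scene0.png")[20:310,0:200]; cv2.imwrite("pics/trS.png",cv2.resize(im,None,fx=2,fy=2))
im=cv2.imread("pics/top0.png")[110:400,0:210]; cv2.imwrite("pics/trT.png",cv2.resize(im,None,fx=2,fy=2))
```

```text
0.1 [[0.7258727281603757, 0.1824385653239205, 0.09999999999999998], [0.2035004509166481, -0.010324455387331899, 0.09999999999999998], [0.6406641821807647, 0.4235485186636314, 0.09999999999999998]]
0.2 [[0.6884280267204268, 0.12553733393070687, 0.20000000000000007], [0.23285556403317495, -0.04257557689186589, 0.20000000000000007], [0.6141157616462614, 0.3358146782816783, 0.20000000000000007]]
0.27 [[0.6622167357124625, 0.08570647195545733, 0.27], [0.2534041432147437, -0.06515136194503962, 0.27], [0.595531867272109, 0.2744009900143113, 0.27]]
[[ 0.772  0.264  0.2  ]
 [ 0.234 -0.087  0.2  ]
 [ 0.567  0.01   0.2  ]
 [ 0.458 -0.092  0.2  ]]
```

View pics/trS.png

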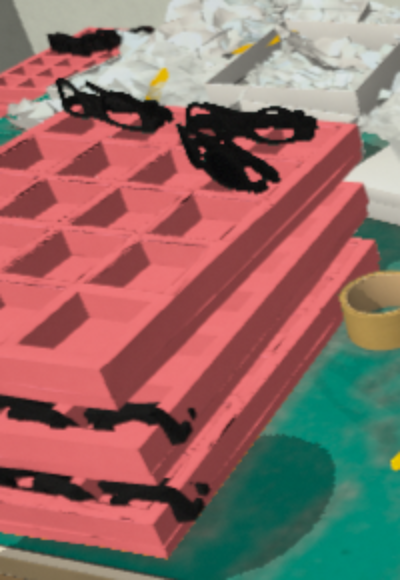

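View pics/trT.png

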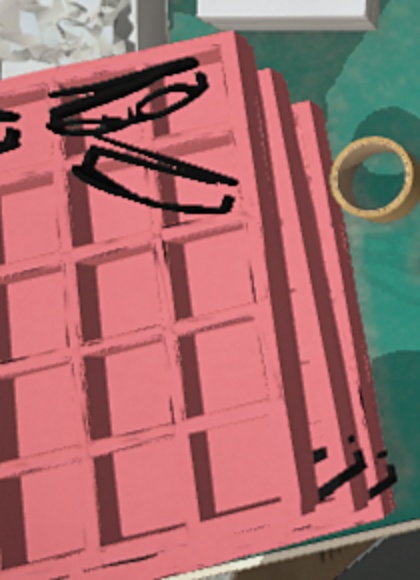

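Run:
```python
from h import *
np.set_printoptions(precision=3,suppress=True)
T,S=P("top"),P("scene")
print(tri(T,S,[(116,126),(155,366),(191,366)],[(179,81),(52,206),(86,290)]))
```

```text
[[ 0.7    0.143  0.179]
 [ 0.268  0.015  0.174]
 [ 0.243 -0.009  0.021]]
```

```bash
python3 -m jog '[[[0,-4,-4.7,-6,0,0,-0.04],[0,-8,-9.5,-6,0,0,-0.08],[0,-12,-14.2,-6,0,0,-0.12],[0,-16,-19,-6,0,0,-0.16],[0,-20,-23.7,-6,0,0,-0.2],[0,-24,-28.4,-6,0,0,-0.24],[0,-28,-33.1,-6,0,0,-0.28],[0,-32,-37.9,-6,0,0,-0.32],[0,-36,-42.6,-6,0,0,-0.36],[0,-40,-47.4,-6,0,0,-0.4],[0,-44,-52,-6,0,0,-0.45],[0,-48,-56.8,-6,0,0,-0.488]]]'
python3 - <<'E'
from h import *
for a in shift((.482,-.134,.33),.027): print(a)
E
```

```text
time: 1.65
tool_pos: [0.4747, -0.1059, 0.4647]
tcp_rot: [-0.049, 3.141, 0.0]
wrist_force: [-0.0, 1.1, 1.0]
width: 0.998
[-0.63 -2.83 13.47]
[0.    0.001 0.004]
[[-1.    -0.031  0.001]
 [-0.031  1.     0.   ]
 [-0.001  0.    -1.   ]]
[ 0.4747 -0.1059  0.4647]
```

```bash
python3 -m jog '[[[0.22,-0.6,-2.8,5,0,0,0.004],[0.22,-0.6,-2.8,10,0,0,0.004],[0.22,-0.6,-2.8,13.5,0,0,0.004],[0.22,-0.6,-2.8,13.5,0,0,0.004],[0.22,-0.6,-2.8,13.5,0,0,0.004]]]' 30
python3 - <<'E'
from h import *
np.set_printoptions(precision=4,suppress=True)
s=bot.read_state(); W=P("wrist"); im=bot.read_camera("wrist"); cv2.imwrite("pics/w1.png",im[:,:,::-1])
np.savez("w1.npz",K=W[0],R=W[1],t=W[2],p=s["tool_pos"],r=s["tcp_rot"])
print(s["tool_pos"],s["tcp_rot"],s["width"],"cam",-W[1].T@W[2])
for a in shift((.482,-.134,.33),.027): print(a)
E
```

```text
time: 2.28
tool_pos: [0.4823, -0.1317, 0.3311]
tcp_rot: [-0.041, 3.14, -0.001]
wrist_force: [0.4, -0.6, 0.7]
width: 0.772
[ 0.4823 -0.1317  0.3311] [-0.0414  3.1396 -0.0009] 0.7723989215243011 cam [ 0.3985 -0.1343  0.2999]
[ 0.07 -0.22  0.18]
[-0.001  0.003 -0.001]
[[-1.    -0.026  0.003]
 [-0.026  1.    -0.001]
 [-0.003 -0.001 -1.   ]]
[ 0.4826 -0.1318  0.3318]
```

View pics/w1.png

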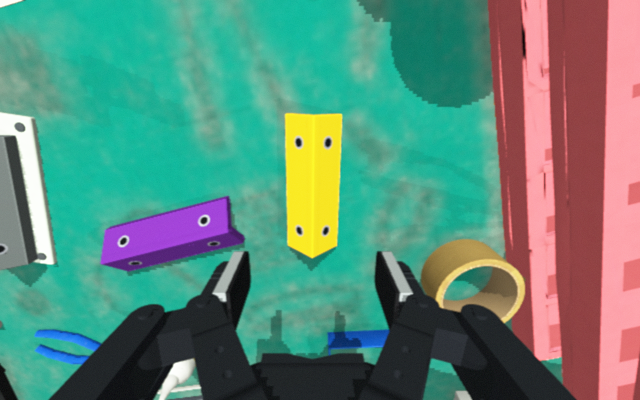

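```bash
cat >> h.py <<'E'
def guard_sides(im,W,lo,hi,box,zs,rows):
    """im BGR. left/right silhouette per row inside box; cast on z=zs; fit lines in world"""
    hsv=cv2.cvtColor(im,cv2.COLOR_BGR2HSV); m=cv2.inRange(hsv,lo,hi); x0,y0,x1,y1=box
    L=[];Rr=[]
    for v in rows:
        u=np.nonzero(m[v,x0:x1])[0]+x0
        if len(u)>5: L.append((u[0]-.5,v)); Rr.append((u[-1]+.5,v))
    out=[]
    for pts in (L,Rr):
        X=plane(W,pts,zs); c=cv2.fitLine(X[:,:2].astype(np.float32),cv2.DIST_HUBER,0,.01,.01).ravel(); out.append(c)
    return out
E
python3 - <<'E'
from h import *
np.set_printoptions(precision=4,suppress=True)
d=np.load("w1.npz"); W=(d["K"],d["R"],d["t"]); im=cv2.imread("pics/w1.png")
for c in guard_sides(im,W,(20,120,80),(35,255,255),(270,100,360,270),.012,range(120,238)):
    s=c[1]/c[0]; print("yaw",np.arctan(s),"y at x=.482",c[3]+s*(.482-c[2]))
hsv=cv2.cvtColor(im,cv2.COLOR_BGR2HSV); m=cv2.inRange(hsv,(20,120,80),(35,255,255))[:, 270:360]; r=np.nonzero(m.sum(1)>2000)[0]; print(r[0],r[-1])
print(plane(W,[(314,r[0]-.5)],.039),plane(W,[(288,r[0]-.5)],.012),plane(W,[(298,142),(328,142),(299,231),(326,231)],.0245))
cols=[(270+np.nonzero(m[v])[0][[0,-1]]).tolist()+[v] for v in (118,180,236,244,250,256)]; print(cols)
E
```

```text
yaw 0.01462026 y at x=.482 -0.1593624
yaw 0.016276563 y at x=.482 -0.105154544
113 256
[[ 0.41   -0.1328  0.039 ]] [[ 0.4119 -0.1572  0.012 ]] [[ 0.4374 -0.1469  0.0245]
 [ 0.4367 -0.119   0.0245]
 [ 0.5286 -0.1449  0.0245]
 [ 0.5278 -0.117   0.0245]]
[[285, 341, 118], [286, 339, 180], [287, 336, 236], [288, 336, 244], [297, 327, 250], [308, 315, 256]]
```

```bash
python3 -m jog '[[[0.25,0,-0.05,5,0,0,0.008],[0.25,0,-0.05,10,0,0,0.008],[0.25,0,-0.05,14,0,0,0.008],[0.25,0,-0.05,14,0,0,0.008],[0.25,0,-0.05,14.3,0,0,0.008],[0.25,0,-0.05,14.3,0,0,0.008]]]' 30
python3 - <<'E'
from h import *
s=bot.read_state(); print(s["tool_pos"],s["wrist_force"],s["width"])
im=bot.read_camera("wrist"); cv2.imwrite("pics/w2.png",im[:,:,::-1])
im=bot.read_camera("scene"); cv2.imwrite("pics/s2.png",cv2.resize(im[140:300,140:340,::-1],None,fx=3.5,fy=3.5,interpolation=2))
E
```

```text
time: 3.08
tool_pos: [0.4833, -0.1326, 0.1892]
tcp_rot: [-0.029, 3.137, -0.002]
wrist_force: [-1.0, -0.2, -0.0]
width: 0.749
[ 0.48325917 -0.13255918  0.18916927] [-0.95773984 -0.15112414 -0.01867135] 0.7490299359205884
```

View pics/w2.png

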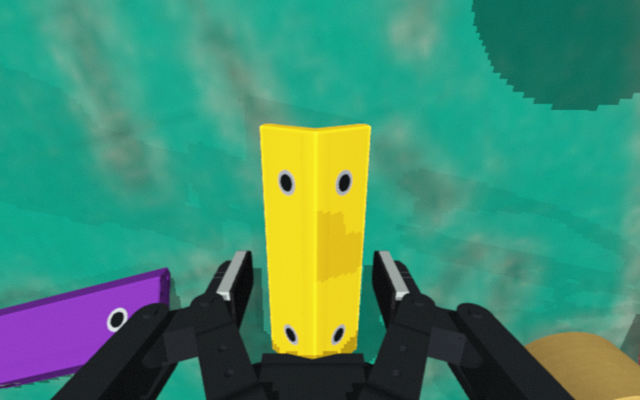

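View pics/s2.png

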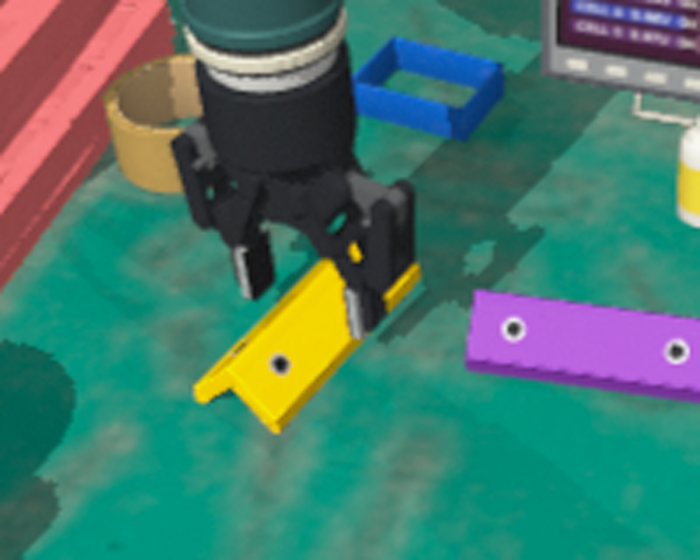

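The wrist view shows the fingers straddling the guard centrally (finger inner faces at about u=250 and u=375, guard sides at 265 to 370), with the tips still a bit above the table. I'll go down in small steps, watching the force.

```bash
python3 -m jog '[[[0.25,0,0,0.9,0,0,0],[0.25,0,0,0.9,0,0,0]]]'; python3 -m jog '[[[0.25,0,0,0.3,0,0,0],[0.25,0,0,0.3,0,0,0]]]';python3 - <<'E'
from workcell import bot
print(bot.read_state()["wrist_force"])
E
```

```text
time: 3.42
tool_pos: [0.4812, -0.132, 0.177]
tcp_rot: [0.029, -3.14, -0.001]
wrist_force: [0.3, 0.2, -0.2]
width: 0.751
time: 3.68
tool_pos: [0.4815, -0.1321, 0.1743]
tcp_rot: [0.029, -3.141, -0.0]
wrist_force: [-0.2, 0.0, 0.5]
width: 0.754
[-0.22777404  0.01573196  0.48128765]
```

```bash
python3 -m jog '[[[0.25,0,0,0.2,0,0,0],[0.25,0,0,0.2,0,0,0]]]'; python3 -m jog '[[[0.28,0,0,0.15,0,0,0],[0.28,0,0,0.15,0,0,0]]]'
```

```text
time: 3.92
tool_pos: [0.4816, -0.1321, 0.1725]
tcp_rot: [0.029, -3.141, -0.0]
wrist_force: [1.2, -0.8, -0.4]
width: 0.75
time: 4.18
tool_pos: [0.4816, -0.1321, 0.1711]
tcp_rot: [0.028, -3.141, -0.0]
wrist_force: [-0.1, -0.5, -0.4]
width: 0.719
```

Now close with a moderate grip.

```bash
python3 -m jog '[[[0.36,0,0,0,0,0,0],[0.5,0,0,0,0,0,0],[0.5,0,0,0,0,0,0],[0.5,0,0,0,0,0,0],[0.5,0,0,0,0,0,0]]]' 40
python3 - <<'E'
from h import *
s=bot.read_state(); print(s["tool_pos"],s["wrist_force"],s["width"])
im=bot.read_camera("scene"); cv2.imwrite("pics/s3.png",cv2.resize(im[140:300,140:340,::-1],None,fx=3.5,fy=3.5,interpolation=2))
E
```

```text
time: 4.8
tool_pos: [0.482, -0.1322, 0.1715]
tcp_rot: [-0.029, 3.141, -0.0]
wrist_force: [-0.3, 0.8, 4.1]
width: 0.62
[ 0.48196891 -0.13219206  0.17151506] [-0.31978946  0.79003294  4.09463632] 0.6199862191666546
```

View pics/s3.png

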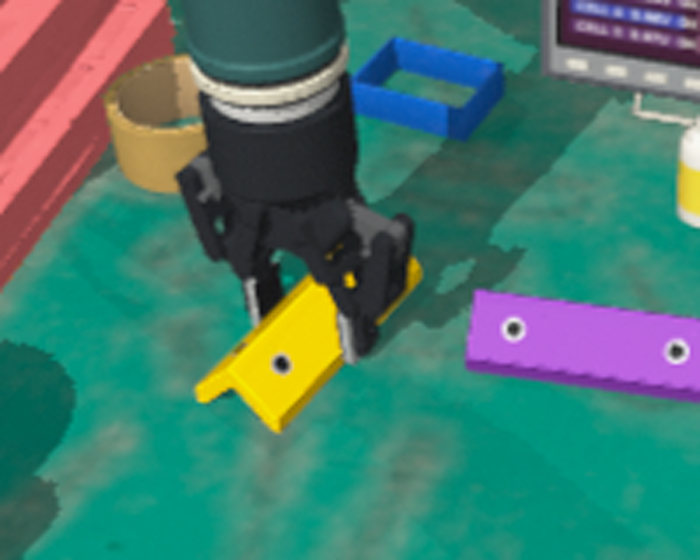

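```bash
python3 -m jog '[[[0.5,0,0,-2,0,0,0],[0.5,0,0,-4,0,0,0],[0.5,0,0,-8,0,0,0],[0.5,0,-4,-12,0,0,0],[0.5,-0.5,-8,-15,0,0,0.05],[0.5,-1,-12,-15.5,0,0,0.1],[0.5,-1.5,-17,-15.5,0,0,0.14],[0.5,-1.9,-20,-15.5,0,0,0.14],[0.5,-1.9,-21.8,-15.5,0,0,0.14],[0.5,-1.9,-21.8,-15.5,0,0,0.14],[0.5,-1.9,-21.8,-15.5,0,0,0.14]]]' 50
python3 - <<'E'
from h import *
np.set_printoptions(precision=4,suppress=True)
s=bot.read_state(); W=P("wrist"); im=bot.read_camera("wrist"); cv2.imwrite("pics/w3.png",im[:,:,::-1])
np.savez("w3.npz",K=W[0],R=W[1],t=W[2],p=s["tool_pos"],r=s["tcp_rot"])
print(s["tool_pos"],s["tcp_rot"],s["width"],s["wrist_force"],"cam",-W[1].T@W[2])
E
```

```text
time: 6.22
tool_pos: [0.5044, -0.3487, 0.3256]
tcp_rot: [-0.191, -3.135, -0.002]
wrist_force: [-0.4, -0.6, -0.9]
width: 0.612
[ 0.5044 -0.3487  0.3256] [-0.1905 -3.1347 -0.002 ] 0.6122215125933999 [-0.3981 -0.6268 -0.9374] cam [ 0.4211 -0.3388  0.2947]
```

View pics/w3.png

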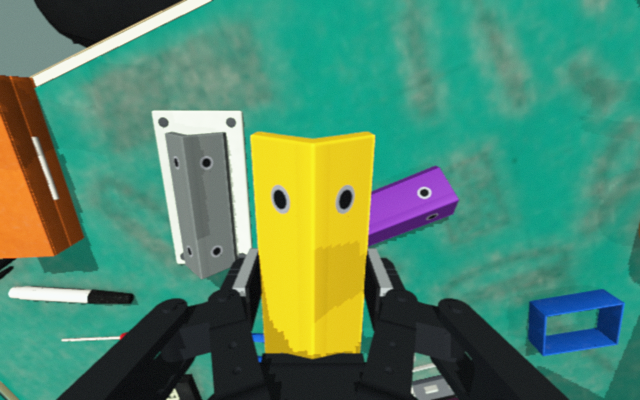

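The guard is held level and centred (edges at u≈252 to 375). The grey guard is at (205,200) on its white plate, partly clear of the fingers. I'll enlarge it.

Run:
```python
import cv2
a=cv2.imread("pics/w3.png")[100:290,140:270]; cv2.imwrite("pics/w3c.png",cv2.resize(a,None,fx=3,fy=3,interpolation=cv2.INTER_CUBIC)); 
a=cv2.imread("pics/w3.png")[120:215,240:390]; cv2.imwrite("pics/w3d.png",cv2.resize(a,None,fx=5,fy=5,interpolation=cv2.INTER_CUBIC));
```

```text
(no output)
```

View pics/w3c.png

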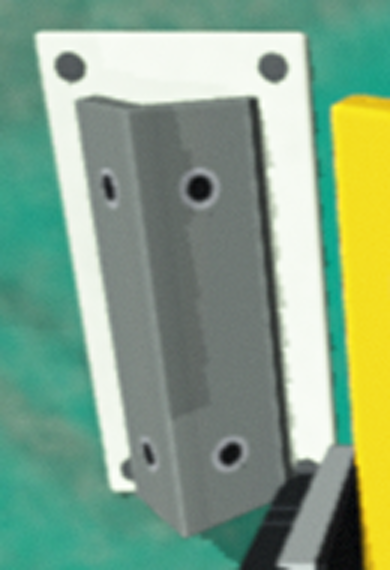

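View pics/w3d.png

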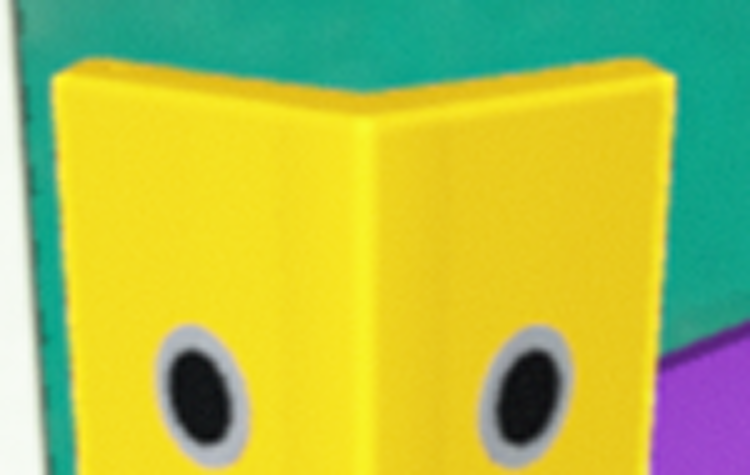

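Run:
```python
from h import *
np.set_printoptions(precision=4,suppress=True)
d=np.load("w3.npz"); W=(d["K"],d["R"],d["t"])
g=lambda p:np.array(p,float)/3-1/3+[140,100]; y=lambda p:np.array(p,float)/5-.4+[240,120]
r=plane(W,g([(131,107),(185,533)]),.047); print("ridge",r,r.mean(0),np.arctan2(*(r[0]-r[1])[[1,0]]/-1))
h=plane(W,g([(109,188),(200,188),(149,454),(231,454)]),.0325); print("holes",h,h.mean(0))
e=plane(W,g([(252,100),(287,495)]),.020); print("edge",e)
pc=plane(W,g([(37,33),(305,33),(110,490)]),.008);print("plate",pc)
Y=plane(W,y([(366,118)]),.193); Z=plane(W,y([(52,80),(676,78),(72,440),(653,440)]),.166); H=plane(W,y([(203,396),(528,397)]),.1785)
R=Ro.from_rotvec(d["r"]); tf=lambda X:R.inv().apply(X-d["p"])
print("yellow in tool: ridge end",tf(Y),"sides",tf(Z),"holes",tf(H))
print("grey ridge in tool",tf(r),"holes",tf(h),tf(h).mean(0),"edge",tf(e))
```

```text
ridge [[ 0.4364 -0.4485  0.047 ]
 [ 0.5725 -0.4671  0.047 ]] [ 0.5044 -0.4578  0.047 ] -0.13567488446671502
holes [[ 0.46   -0.4678  0.0325]
 [ 0.4633 -0.4405  0.0325]
 [ 0.5497 -0.4791  0.0325]
 [ 0.5531 -0.4517  0.0325]] [ 0.5065 -0.4598  0.0325]
edge [[ 0.4405 -0.4231  0.02  ]
 [ 0.578  -0.441   0.02  ]]
plate [[ 0.4131 -0.4889  0.008 ]
 [ 0.4233 -0.4058  0.008 ]
 [ 0.5747 -0.5105  0.008 ]]
yellow in tool: ridge end [[ 0.0694 -0.0002  0.1327]] sides [[ 0.0688 -0.0273  0.1597]
 [ 0.069   0.0266  0.1597]
 [ 0.0356 -0.0277  0.1596]
 [ 0.0356  0.0268  0.1597]] holes [[ 0.0442 -0.0138  0.1471]
 [ 0.0441  0.0134  0.1472]]
grey ridge in tool [[ 0.0551 -0.1077  0.2785]
 [-0.0822 -0.1096  0.2784]] holes [[ 0.0294 -0.124   0.293 ]
 [ 0.0293 -0.0965  0.293 ]
 [-0.0611 -0.1243  0.2929]
 [-0.0611 -0.0968  0.2929]] [-0.0159 -0.1104  0.293 ] edge [[ 0.0541 -0.082   0.3056]
 [-0.0845 -0.0831  0.3054]]
```

```bash
python3 -m jog '[[[0.5,-0.7,-5.5,0,0,0,0.008],[0.5,-1.5,-10.9,1,0,0,0.008],[0.5,-1.5,-10.9,5,0,0,0.008],[0.5,-1.5,-10.9,9,0,0,0.008],[0.5,-1.5,-10.9,9,0,0,0.008],[0.5,-1.5,-10.9,9,0,0,0.008]]]' 50
python3 - <<'E'
from h import *
np.set_printoptions(precision=4,suppress=True)
s=bot.read_state(); print(s["tool_pos"],s["tcp_rot"],s["wrist_force"])
im=bot.read_camera("scene")[:,:,::-1]; cv2.imwrite("pics/s4f.png",im); cv2.imwrite("pics/s4.png",cv2.resize(im[190:350,310:470],None,fx=3.7,fy=3.7,interpolation=2))
im=bot.read_camera("top")[:,:,::-1]; cv2.imwrite("pics/t4f.png",im);cv2.imwrite("pics/t4.png",cv2.resize(im[180:310,340:480],None,fx=4,fy=4,interpolation=2))
im=bot.read_camera("wrist")[:,:,::-1]; cv2.imwrite("pics/w4.png",im)
W=P("wrist"); np.savez("w4.npz",K=W[0],R=W[1],t=W[2],p=s["tool_pos"],r=s["tcp_rot"])
E
```

```text
time: 7.02
tool_pos: [0.507, -0.4593, 0.2376]
tcp_rot: [0.202, 3.134, -0.001]
wrist_force: [-0.3, -0.1, -1.0]
width: 0.613
[ 0.507  -0.4593  0.2376] [ 0.202   3.134  -0.0015] [-0.2881 -0.1099 -1.0008]
```

View pics/s4.png

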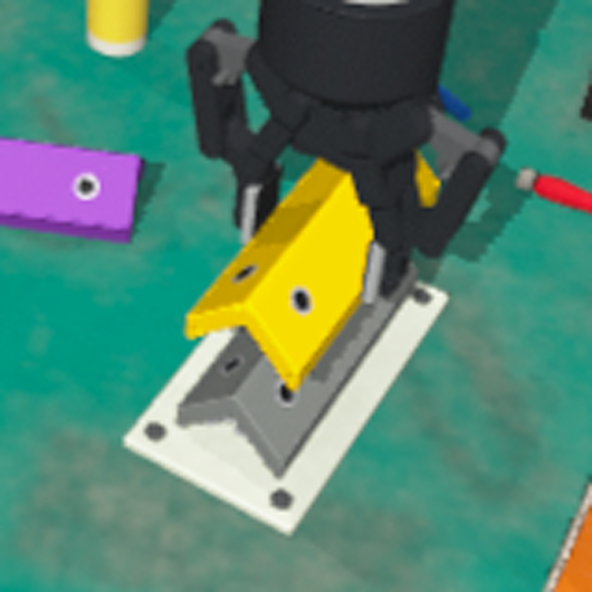

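View pics/t4.png

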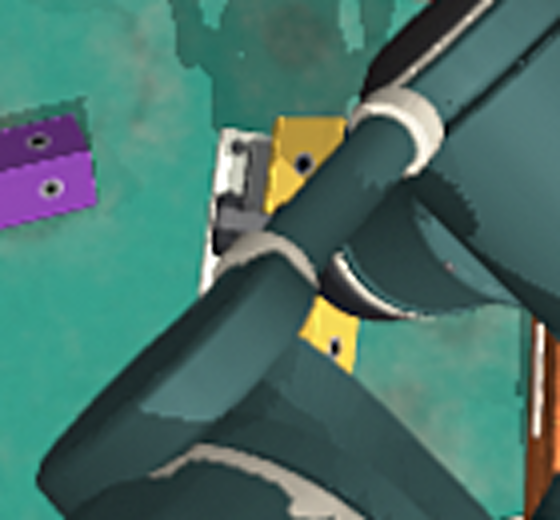

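View pics/w4.png

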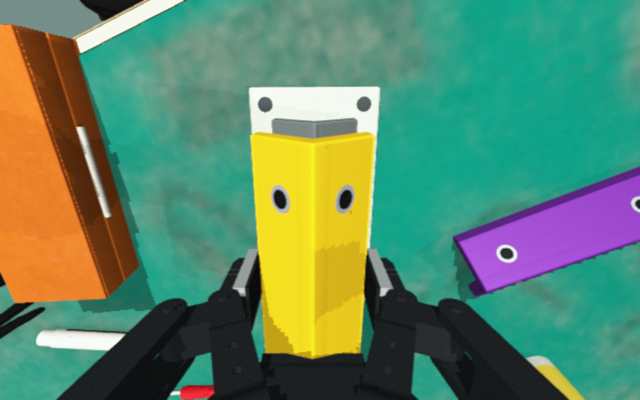

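The wrist view shows the yellow guard directly above the grey one, whose end shows at (273–357,120–136). I'll zoom in on that end to check the offset.

Run:
```python
import cv2
a=cv2.imread("pics/w4.png")[80:160,240:390]; cv2.imwrite("pics/w4c.png",cv2.resize(a,None,fx=5,fy=5,interpolation=cv2.INTER_CUBIC));
```

```text
(no output)
```

View pics/w4c.png

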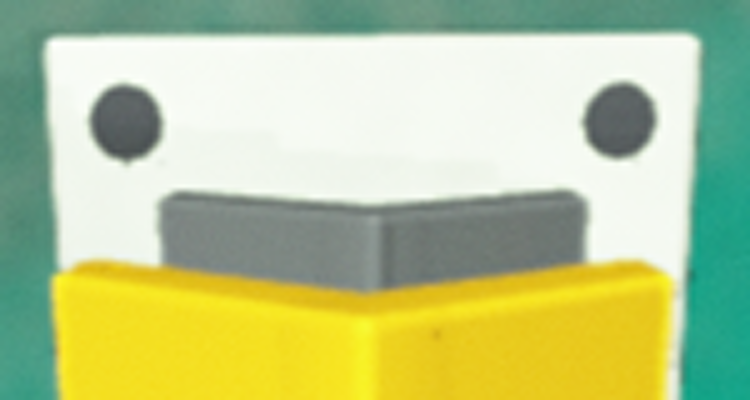

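Run:
```python
from h import *
np.set_printoptions(precision=4,suppress=True)
d=np.load("w4.npz"); W=(d["K"],d["R"],d["t"]); R=Ro.from_rotvec(d["r"]); tf=lambda X:R.inv().apply(X-d["p"])
y=lambda p:np.array(p,float)/5-.4+[240,80]
print("G",tf(plane(W,y([(162,203),(585,202)]),.020)),tf(plane(W,y([(376,215)]),.047)))
print("Y",tf(plane(W,y([(53,277),(672,277)]),.0781)),tf(plane(W,y([(366,315)]),.1051)))
```

```text
G [[ 0.0702 -0.0266  0.2175]
 [ 0.0703  0.0259  0.2175]] [[ 0.0708 -0.0002  0.1905]]
Y [[ 0.068  -0.0285  0.1594]
 [ 0.068   0.0254  0.1594]] [[ 0.0686 -0.0012  0.1324]]
```

Residuals are about 1 mm across and 2 mm along. I'll correct both and lower.

```bash
python3 -m jog '[[[0.5,0.2,0.1,1,0,0,0],[0.5,0.2,0.1,2.5,0,0,0],[0.5,0.2,0.1,3.5,0,0,0],[0.5,0.2,0.1,3.8,0,0,0],[0.5,0.2,0.1,3.8,0,0,0]]]' && python3 -m jog '[[[0.5,0,0,0.2,0,0,0],[0.5,0,0,0.2,0,0,0]]]'
```

```text
time: 7.8
tool_pos: [0.5043, -0.4584, 0.1974]
tcp_rot: [-0.204, -3.134, -0.001]
wrist_force: [0.3, 0.2, -0.8]
width: 0.616
time: 8.05
tool_pos: [0.5046, -0.4586, 0.1965]
tcp_rot: [0.204, 3.135, -0.001]
wrist_force: [-0.2, 0.5, -1.5]
width: 0.617
```

```bash
python3 -m jog '[[[0.5,0,0,0.15,0,0,0],[0.5,0,0,0.15,0,0,0]]]' && python3 -m jog '[[[0.5,0,0,0.1,0,0,0],[0.5,0,0,0.1,0,0,0]]]'
```

```text
time: 8.3
tool_pos: [0.5046, -0.4587, 0.195]
tcp_rot: [0.204, 3.134, -0.001]
wrist_force: [1.2, -0.3, -0.6]
width: 0.619
time: 8.55
tool_pos: [0.5046, -0.4588, 0.1947]
tcp_rot: [0.203, 3.134, -0.001]
wrist_force: [-2.4, 0.1, 3.8]
width: 0.614
```

```bash
python3 -m jog '[[[0.5,0,0,0.05,0,0,0],[0.5,0,0,0.05,0,0,0]]]' 20 && python3 -m jog '[[[0.36,0,0,0,0,0,0],[0.34,0,0,0,0,0,0],[0.32,0,0,0,0,0,0],[0.28,0,0,0,0,0,0],[0.2,0,0,0,0,0,0],[0.1,0,0,0,0,0,0],[0.1,0,0,0,0,0,0]]]'
python3 - <<'E'
from h import *
im=bot.read_camera("scene")[:,:,::-1]; cv2.imwrite("pics/s5.png",cv2.resize(im[190:350,310:470],None,fx=3.7,fy=3.7,interpolation=2))
E
```

```text
time: 8.8
tool_pos: [0.5047, -0.4588, 0.1947]
tcp_rot: [0.203, 3.134, -0.001]
wrist_force: [-2.9, 1.1, 7.8]
width: 0.611
time: 9.68
tool_pos: [0.5045, -0.4585, 0.1932]
tcp_rot: [0.204, 3.135, -0.0]
wrist_force: [-1.1, 0.0, 0.1]
width: 0.902
```

View pics/s5.png

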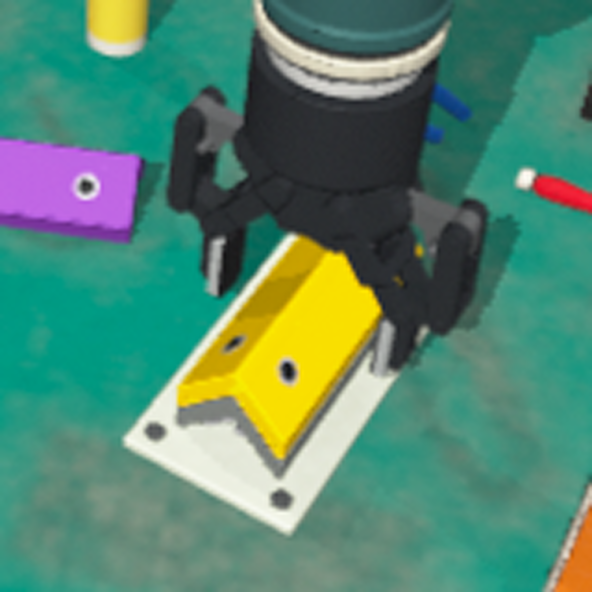

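Nested: the yellow guard sits flush on the grey with its near end level, and both fingers are clear. I'll retreat straight up, then back away to look.

```bash
python3 -m jog '[[[0.1,0,0,-2,0,0,0],[0.1,0,0,-5,0,0,0],[0,0,0,-10,0,0,0],[0,0,0,-15,0,0,0],[0,0,4,-18,0,0,0],[0,0,9,-18,0,0,0],[0,0,12,-18,0,0,0],[0,0,12,-18,0,0,0],[0,0,12,-18,0,0,0],[0,0,12,-18,0,0,0]]]'
python3 - <<'E'
from h import *
s=bot.read_state(); W=P("wrist"); im=bot.read_camera("wrist")[:,:,::-1]; cv2.imwrite("pics/w6.png",im)
np.savez("w6.npz",K=W[0],R=W[1],t=W[2],p=s["tool_pos"],r=s["tcp_rot"]); print(s["joint_vel"].round(4))
cv2.imwrite("pics/w6c.png",cv2.resize(im[90:290,120:320],None,fx=3,fy=3,interpolation=2))
im=bot.read_camera("scene")[:,:,::-1]; cv2.imwrite("pics/s6.png",im); cv2.imwrite("pics/s6c.png",cv2.resize(im[220:345,330:450],None,fx=4.7,fy=4.7,interpolation=2))
im=bot.read_camera("top")[:,:,::-1]; cv2.imwrite("pics/t6.png",im)
E
```

```text
time: 10.98
tool_pos: [0.5199, -0.3405, 0.3736]
tcp_rot: [0.205, 3.134, -0.001]
wrist_force: [-0.7, -1.0, 1.4]
width: 1.001
[-0.0027  0.0064  0.0045  0.0012  0.001  -0.    ]
```

View pics/w6c.png

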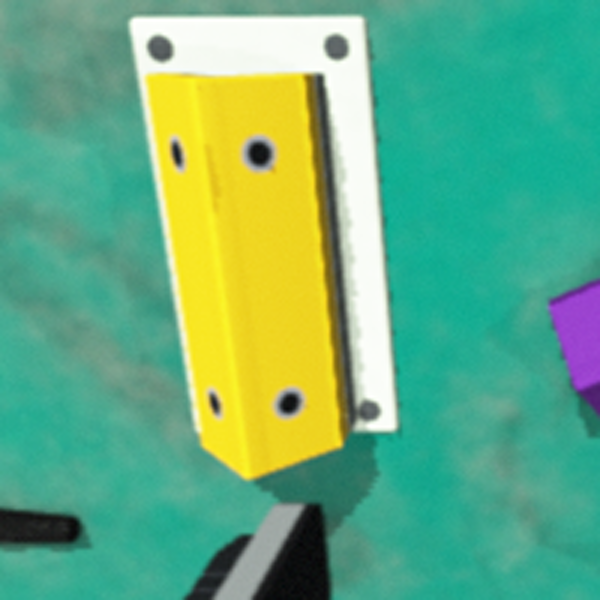

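View pics/s6c.png

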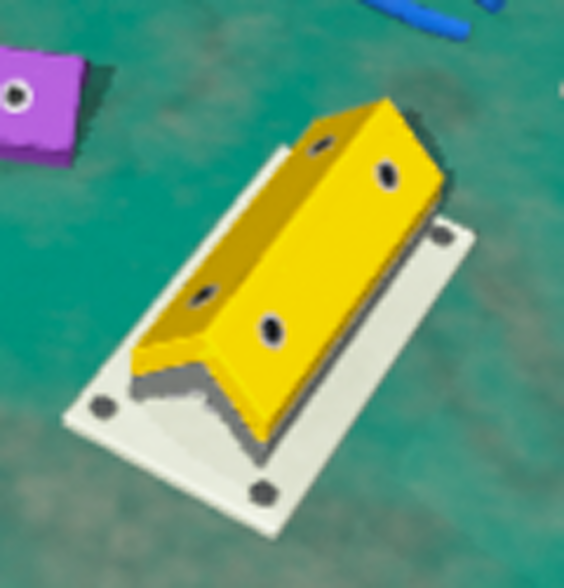

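View pics/t6.png

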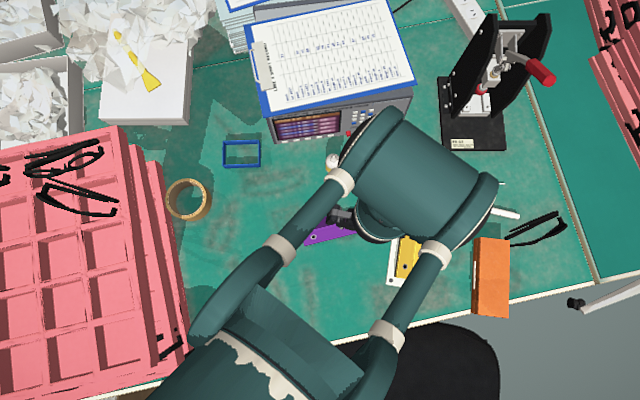

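The yellow guard covers the grey, with near ends and side edges flush and only the grey's upright edge showing beneath. The bottle at (333,160) and the bin at (241,154) are unmoved. I'll make one numeric check from the wrist view.

Run:
```python
from h import *
np.set_printoptions(precision=4,suppress=True)
d=np.load("w6.npz"); W=(d["K"],d["R"],d["t"]); g=lambda p:np.array(p,float)/3-1/3+[120,90]
h=plane(W,g([(178,153),(260,153),(215,403),(289,403)]),.0475); print("Y holes mean",h.mean(0),"yaw",np.arctan((h[2]-h[0])[1]/(h[2]-h[0])[0]))
r=plane(W,g([(196,78),(249,479)]),.062); print("Y ridge",r,r.mean(0))
e=plane(W,g([(306,74),(345,432)]),.035); e2=plane(W,g([(325,74),(353,420)]),.008+.000); print("Y edge z35",e,"G bottom edge z8",e2)
pc=plane(W,g([(131,17),(364,17),(398,431)]),.008); print("plate",pc,"centre",(pc[0]+pc[2])/2)
S=P("scene"); sc=lambda p:np.array(p)/4.7+[330,220]
c=plane(S,sc([(262,440)]),.0230); c2=plane(S,sc([(260,467)]),.008); print("scene near corners Y bottom/G bottom",c,c2)
```

```text
Y holes mean [ 0.5053 -0.4596  0.0475] yaw -0.12993331763405608
Y ridge [[ 0.4362 -0.4486  0.062 ]
 [ 0.5735 -0.4674  0.062 ]] [ 0.5048 -0.458   0.062 ]
Y edge z35 [[ 0.4397 -0.423   0.035 ]
 [ 0.5716 -0.4387  0.035 ]] G bottom edge z8 [[ 0.4409 -0.4242  0.008 ]
 [ 0.5785 -0.4437  0.008 ]]
plate [[ 0.4125 -0.4889  0.008 ]
 [ 0.4234 -0.4059  0.008 ]
 [ 0.5859 -0.4261  0.008 ]] centre [ 0.4992 -0.4575  0.008 ]
scene near corners Y bottom/G bottom [[ 0.4323 -0.4781  0.023 ]] [[ 0.4328 -0.4787  0.008 ]]
```

Run:
```python
from workcell import bot
print(bot.finish_job()); print(bot.read_state()["time"])
```

```text
the job is handed in; nothing more can be done
None
the job is handed in; nothing more can be done
```

The yellow guard is nested on the grey one and released, and I handed the job in at about 11 s of robot time, before the 35 s limit. The job reports no verdict, so these are my own last camera checks:

- **Fit:** In the last wrist view the yellow guard's centre is at (0.505, -0.460), yaw -0.13. Before placing I had measured the grey's centre at about (0.505, -0.459), so they agree to about 1–2 mm. At the end nearest the scene camera, the ends and side edges agree within about 1 mm.
- **Height:** I cast pixels onto assumed heights, so the 15 mm step is not measured on its own. It rests on the contact: light contact came at 7.8 N or less, at a tool height of 0.195 m. That is about 23 mm above the grasp height, as a full nest should give. The pictures also show no gap between the legs.
- **Grey guard:** It is still seated on the rest, about 6 mm along from the plate's middle, and I saw no shift from placing the yellow one on it.
- **Surroundings:** The bottle and bin are at the same pixels as at the start. I did not touch the purple look-alike, and the gripper is open and well clear.

Plate positions differed by 2–4 mm between the cameras, so I did the final alignment from the wrist view alone. No check failed.

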